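# Find the tired shock mount and push its tag down

## Task

Three shock mounts that look alike stand in a row on the test fixture, and one has gone soft. With the fingertips press each mount's black pad firmly, first the left one, then the middle, then the right (as the robot sees them), to feel which gives the most; then push the yellow tag behind the softest one fully down and move clear. Leave the other two tags up, only press and push (pull nothing up), and leave the loose things on the bench where they are.

Things in the scene. Friction and masses are not known exactly. Their poses are not given: they have to be found in the camera images.
- left_pad (a point): centre of the top of the left pad (robot's left (+y) of the row) as it stands unpressed, 75 mm above the table; fixed to the base plate, it does not sink with the pad. Black rubber disc 50 mm across, white spot, on a coil spring; it can be pressed down 20 mm and springs back. Force grows evenly with depth: 5 N sinks the softest of the three about 14 mm, the others about 7 and 4 mm
- left_tag (a point): centre of the top of the left mount's yellow tag as it stands raised, 85 mm above the table, 90 mm beyond its pad along this point's x axis; fixed to the base plate, it does not go down with the tag. Top face 26 mm (x) by 36 mm (y). The tag slides straight down 20 mm towards a grey guide block (top 46 mm above the table), takes about 3 N, and stays where it is left
- middle_pad (a point): centre of the top of the middle pad (middle of the row) as it stands unpressed, 75 mm above the table; fixed to the base plate, it does not sink with the pad. Black rubber disc 50 mm across, white spot, on a coil spring; it can be pressed down 20 mm and springs back. Force grows evenly with depth: 5 N sinks the softest of the three about 14 mm, the others about 7 and 4 mm
- middle_tag (a point): centre of the top of the middle mount's yellow tag as it stands raised, 85 mm above the table, 90 mm beyond its pad along this point's x axis; fixed to the base plate, it does not go down with the tag. Top face 26 mm (x) by 36 mm (y). The tag slides straight down 20 mm towards a grey guide block (top 46 mm above the table), takes about 3 N, and stays where it is left
- right_pad (a point): centre of the top of the right pad (robot's right (-y) of the row) as it stands unpressed, 75 mm above the table; fixed to the base plate, it does not sink with the pad. Black rubber disc 50 mm across, white spot, on a coil spring; it can be pressed down 20 mm and springs back. Force grows evenly with depth: 5 N sinks the softest of the three about 14 mm, the others about 7 and 4 mm
- right_tag (a point): centre of the top of the right mount's yellow tag as it stands raised, 85 mm above the table, 90 mm beyond its pad along this point's x axis; fixed to the base plate, it does not go down with the tag. Top face 26 mm (x) by 36 mm (y). The tag slides straight down 20 mm towards a grey guide block (top 46 mm above the table), takes about 3 N, and stays where it is left
- tag_a (a joint): how far the tag of mount a is pushed down: 0 raised (as at the start), 0.020 m fully down, negative if pulled up (at most 10 mm). Which of the mounts a, b, c stands in which place changes every time and is not told
- tag_b (a joint): how far the tag of mount b is pushed down: 0 raised (as at the start), 0.020 m fully down, negative if pulled up (at most 10 mm). Which of the mounts a, b, c stands in which place changes every time and is not told
- tag_c (a joint): how far the tag of mount c is pushed down: 0 raised (as at the start), 0.020 m fully down, negative if pulled up (at most 10 mm). Which of the mounts a, b, c stands in which place changes every time and is not told
- rack: the fixture's aluminium base plate, 190 x 410 x 10 mm, fixed to the table; its place and yaw vary. Carries three mounts 130 mm apart in a row along its y axis (y towards the left one), on blue feet 160 x 72 x 6 mm, the pads on the robot's side (over dark cups 62 mm wide, tops 44 mm above the table), the tags beyond. Origin at the centre of its underside
- thumbscrew: loose brass thumb screw standing on its 22 mm wide, 10 mm high head, 32 mm high in all, on the base plate in the gap between the left and middle mounts; origin at its underside
- spare_foot: loose red rubber foot, 24 mm wide, 18 mm high, on the base plate in the gap between the middle and right mounts; origin at its underside
- multimeter: loose orange multimeter lying on its back, 170 x 85 x 43 mm, to the left of the fixture; origin at the centre of its underside
- tape_roll: loose blue roll of tape lying flat, 90 mm across, 19 mm high, to the right; origin at the centre of its underside
- screwdriver: loose screwdriver with a red handle lying to the right of the fixture; origin under it
- flux_jar: loose white jar with a green cap, 52 mm across, 60 mm high, beyond the fixture on the left; origin at the centre of its underside
- mug: loose white mug, 80 mm across, 95 mm high, beyond the fixture on the right; origin at the centre of its underside

How it is judged:
By the outcome, as a careful person would: the job done as asked, in the order asked, and still so for the second after the job is handed in, with the robot touching nothing.
It also fails if it takes over 48 s, if anything falls off the work surface, if the arm or the gripper's body presses on something with over 40 N, if the wrist force passes 120 N, or if a joint passes its speed limit or range.

## Robot

A 6-joint arm with a two-finger parallel gripper is mounted at the origin on the work surface. World frame = base frame: x ahead of the robot, y to its left, z up, the work surface at z = 0. Lengths are in m, angles in rad, forces in N, time in s.
With the tool pointing down it reaches from about 0.25 to 0.775 m from the base axis. Payload 4 kg.
Tool frame: the origin (TCP) lies midway between the tips of the shut fingers; the grasp point (between the pads) lies 19 mm behind it; z points along the fingers, y is the line along which they close (so a half turn about z gives the same grasp; the last joint's range is limited). The gripper opens to 85 mm and grips with 20 to 120 N. Pads are 22 mm wide; open, the fingers measure 114 mm over their backs; the gripper's body (76 mm by 85 mm) begins 54 mm behind the grasp point. The pads swing forward as they close: fully open they stand 13 mm farther back than shut.
Start: joints at [1.165, 0.087, 1.371, -0, 1.684, -0.103], TCP at [0.164, 0.525, 0.231] pointing down, gripper open.
Joint ranges: [-3.1, 3.1], [-0.76, 2.03], [0.27, 2.55], [-1.08, 4.22], [0.17, 2.65], [-2.57, 2.57]. Speed limits (rad/s): [2.79, 2.79, 3.14, 3.14, 3.14, 3.14].

## Interface

Orientations are given as a unit quaternion [x, y, z, w].
In Python, from cell import read_state, grab_frame, camera_params, hand_in, recognise, masks_of gives the robot as it stands.
- The arm moves only by the shell command python3 -m inch 'ROWS' [OPENING]. ROWS is JSON, a list of rows, each an object with "offset": the shift along the tool's x, y, z scaled (see below), a list of three; "spin": the turn about the tool's z scaled (see below). A call has 1 to 5 rows; each row is the pose to reach, as a shift and turn from the pose commanded when the call began, along the tool's axes at that moment; what a row does not reach only later rows make up. The controller multiplies each number of a shift by 0.15 m and each number of a turn by pi/4 rad. A row lasts 1/8 s, in which the tool goes at most 62.5 mm and 10.7 degrees, less where a joint would pass 70% of its speed; a pose out of reach is approached as far as the arm can. A call with a number of a shift or a turn outside -1 to 1 is refused whole. A call with a gripper value outside its range is refused whole. OPENING is the gripper's target within -1 to 1 (fully open at 1, half-way at 0, shut at -1), set as the call begins (- or left out, the last holds). The fingers move at their own pace and stop on an object; the grip force is fixed at half the most. Time passes only in rows, so rows that repeat a pose let the fingers close. It gives the time, the measured TCP pose, the force, the opening and the grip force at its end, in the units of the state.
- read_state(): the state, without advancing time (a new reading comes with each control period).
- grab_frame(name): name is "scene" or "top" or "wrist"; returns (picture, depth): 420x560x3 uint8, red, green, blue; 420x560 float32, m along the optical axis (not along the pixel's ray), 0 where there is no reading.
- camera_params(name): a dict with "fov_y" (degrees; the focal length in pixels is half the picture's height over the tangent of half this angle, whatever the lens; pixels are square), "cx", "cy" (the principal point, pixels), "camera_from_world" (4x4, takes a point from world to camera coordinates); the wrist camera has in their place "T_tool_cam" (4x4, takes a point from camera to tool coordinates, whose origin is the TCP and whose axes are the flange's). Camera axes: x right, y down, z forward; pixel columns grow to the right and rows downward; lengths in m; the calibration is good to about 2 mm. A picture is of the moment at which its call begins: read the wrist's pose just before it. camera_params takes no time and is no camera call.
- hand_in(): hands the job in; it is judged then, once.
Trained networks look in the newest picture that a camera, given by its name, has taken for a name from the list of things; names that differ only in an ending like _2 or _b are one class to them, and where a whole thing is asked for, a point or a joint stands for the part that bears it (a point fixed in the world has none). Each returns a list of dicts, best first, with "conf" (0 to 1); they miss things now and then, are a little off and sometimes report something else, mostly with a low value. They report only what shows in the picture. A call takes as long as a camera call.
- recognise(camera, name): "bbox" ([left, top, width, height] in pixels, round what is visible of it).
- masks_of(camera, name): "pixels" (420x560 bool, what is visible of it) and "bbox" ([left, top, width, height] in pixels, round what is visible of it).
The state is a dict: "clock": time; "joints": joint angles; "qd": joint speeds; "effort": joint torques, N m; "eef_pos": TCP position; "tcp_rot": TCP orientation; "wrist_force": force on the tool from outside, world axes, zero at the start; "wrist_torque": the same for the moment, N m; "finger_gap": opening from 0.0 (shut) to 1.0 (fully open); "grasp_force": force on a finger pad.
Only numpy, scipy, OpenCV 4.12 (cv2) and the standard library are available. Lean on these libraries where they do the work, as an engineer would, in place of code of your own. Each camera call takes 0.05 s, during which the arm holds its last target. There are 200 camera calls.

## Working session

There is one attempt and no reset: what is moved stays moved. The work goes in short steps, Python scripts to look and compute and a shell command to move; the robot and the scene stay as the last step left them, time stands still between calls to the robot, and variables do not carry over. Pictures are saved under pics/ and viewed, at most 10 in all, crops included, and the job is handed in when it is done.

```bash
mkdir -p pics; ls
cat > h.py <<'E'
import numpy as np, cv2
from cell import *
from scipy.spatial.transform import Rotation as R
def cloud(name, depth, st=None):
    p=camera_params(name); h,w=depth.shape
    f=h/2/np.tan(np.radians(p['fov_y'])/2)
    v,u=np.mgrid[:h,:w]
    P=np.stack([(u-p['cx'])/f*depth,(v-p['cy'])/f*depth,depth,np.ones_like(depth)],-1)
    if 'camera_from_world' in p: T=np.linalg.inv(np.array(p['camera_from_world']))
    else:
        W=np.eye(4);W[:3,:3]=R.from_quat(st['tcp_rot']).as_matrix();W[:3,3]=st['eef_pos'];T=W@np.array(p['T_tool_cam'])
    X=(P@T.T)[...,:3]; X[depth<=0]=np.nan
    return X
E
python3 - <<'E'
from h import *
s=read_state(); print(s)
print(R.from_quat(s['tcp_rot']).as_matrix().round(3))
for n in ['top','scene']:
    im,d=grab_frame(n); cv2.imwrite(f'pics/{n}1.png',im[...,::-1]); X=cloud(n,d)
    for t in ['left_pad','left_tag','tag_a','rack','thumbscrew','spare_foot','mug','flux_jar','multimeter']:
        for m in masks_of(n,t)[:4]:
            q=X[m['pixels']]; q=q[~np.isnan(q[:,0])]
            print(n,t,round(m['conf'],2),m['bbox'],len(q),np.median(q,0).round(3) if len(q) else '', q.max(0).round(3) if len(q) else '')
E
```

```text
pics
{'clock': 0.0, 'joints': array([ 1.16486623e+00,  8.79861087e-02,  1.37232208e+00,  8.23920004e-06,
        1.68359680e+00, -1.03104167e-01]), 'qd': array([-0.00038841,  0.00105113,  0.00010173,  0.00086312,  0.00094727,
        0.00077742]), 'effort': array([-1.07016353e-03, -3.51858974e+01, -3.13275111e+01, -1.06690891e-04,
        1.06847927e-02, -5.72382376e-06]), 'eef_pos': array([0.16381904, 0.52449471, 0.23008772]), 'tcp_rot': array([ 1.50834525e-01,  9.88558349e-01, -1.11789205e-03, -2.95060080e-04]), 'wrist_force': array([ 0.32616584,  0.00236639, -0.13949927]), 'wrist_torque': array([-0.04010129, -0.00837604,  0.00445144]), 'grasp_force': 0.0, 'finger_gap': 1.0018296315786905}
[[-0.954  0.298 -0.001]
 [ 0.298  0.954 -0.002]
 [ 0.    -0.002 -1.   ]]
top left_pad 0.58 [198.3, 186.0, 121.9, 73.0] 3846 [0.543 0.069 0.01 ] [0.675 0.274 0.035]
top left_pad 0.4 [127.5, 219.7, 39.5, 57.8] 1480 [0.47  0.424 0.037] [0.565 0.49  0.053]
top left_tag 0.71 [194.3, 189.5, 130.4, 67.4] 3728 [0.543 0.058 0.01 ] [0.676 0.276 0.035]
top left_tag 0.34 [216.6, 189.8, 10.8, 9.0] 60 [0.634 0
[... 1137 characters left out ...]
.2] 161 [0.618 0.052 0.085] [0.632 0.091 0.091]
scene rack 0.77 [218.8, 166.2, 163.8, 100.3] 3836 [0.567 0.014 0.011] [0.676 0.27  0.089]
scene thumbscrew 0.53 [314.1, 188.6, 5.9, 13.1] 43 [0.543 0.123 0.023] [0.55  0.134 0.043]
scene mug 0.83 [156.7, 295.7, 45.4, 58.5] 1784 [ 0.683 -0.369  0.053] [ 0.731 -0.326  0.1  ]
scene flux_jar 0.73 [405.4, 171.4, 19.4, 31.2] 409 [0.678 0.35  0.049] [0.697 0.41  0.066]
scene flux_jar 0.43 [219.9, 165.3, 163.0, 102.5] 4363 [0.571 0.016 0.011] [0.677 0.277 0.089]
scene multimeter 0.81 [355.5, 120.2, 57.7, 41.0] 1408 [0.484 0.414 0.037] [0.564 0.489 0.05 ]
scene multimeter 0.27 [157.0, 296.3, 45.3, 56.7] 1921 [ 0.693 -0.37   0.051] [ 0.731 -0.314  0.1  ]
```

Run:
```python
from h import *
im,d=grab_frame('top'); X=cloud('top',d); hsv=cv2.cvtColor(im,cv2.COLOR_RGB2HSV).astype(int)
for n,i,x in [('top',im,X)]+[(lambda a:('scene',a[0],cloud('scene',a[1])))(grab_frame('scene'))]:
    hsv=cv2.cvtColor(i,cv2.COLOR_RGB2HSV).astype(int)
    ye=(hsv[...,0]>18)&(hsv[...,0]<38)&(hsv[...,1]>120)&(abs(x[...,2]-.085)<.006)
    pa=(abs(x[...,2]-.075)<.006)&(hsv[...,1]<120)&(x[...,0]>.45)&(x[...,0]<.6)&(abs(x[...,1]-.06)<.2)
    for nm,m in (('tag',ye),('pad',pa)):
        k,l,st,c=cv2.connectedComponentsWithStats(m.astype(np.uint8))
        for j in range(1,k):
            if st[j,4]>15: q=x[l==j]; print(n,nm,st[j],((q.max(0)+q.min(0))/2).round(4),q.mean(0).round(4),np.ptp(q,0).round(3))
cv2.imwrite('pics/a.png',cv2.resize(im[130:300,110:430,::-1],(800,425),interpolation=cv2.INTER_CUBIC))
```

```text
top tag [215 192  11   8  68] [0.631  0.1829 0.0851] [0.6315 0.1828 0.0847] [0.024 0.033 0.011]
top tag [255 196  12   8  62] [0.6151 0.054  0.0851] [0.6157 0.0553 0.0854] [0.023 0.035 0.012]
top tag [296 200  11   8  66] [ 0.599  -0.0746  0.085 ] [ 0.5996 -0.0748  0.0849] [0.024 0.033 0.012]
top pad [210 216  15  15 146] [0.5442 0.194  0.075 ] [0.5438 0.1936 0.075 ] [0.047 0.046 0.012]
top pad [250 220  16  15 146] [0.5276 0.0656 0.0752] [0.5269 0.0647 0.0752] [0.045 0.048 0.012]
top pad [291 224  16  15 150] [ 0.5114 -0.0637  0.0749] [ 0.5097 -0.0624  0.0746] [0.045 0.048 0.012]
scene tag [350 188  15  11 100] [0.6342 0.1804 0.0847] [0.635  0.1785 0.0859] [0.027 0.034 0.011]
scene tag [307 205  15  11 107] [0.6173 0.0506 0.085 ] [0.6186 0.0499 0.086 ] [0.029 0.035 0.011]
scene tag [261 222  16  13 123] [ 0.6001 -0.0779  0.085 ] [ 0.602  -0.0785  0.0859] [0.028 0.033 0.01 ]
scene pad [331 166  18  14 206] [0.5445 0.1937 0.075 ] [0.5462 0.1914 0.0755] [0.048 0.05  0.012]
scene pad [289 181  18  15 221] [0.5287 0.0632 0.075 ] [0.5296 0.063  0.0757] [0.049 0.048 0.011]
scene pad [244 197  19  16 246] [ 0.5122 -0.0646  0.0747] [ 0.5129 -0.0659  0.0756] [0.052 0.049 0.011]
```

View pics/a.png

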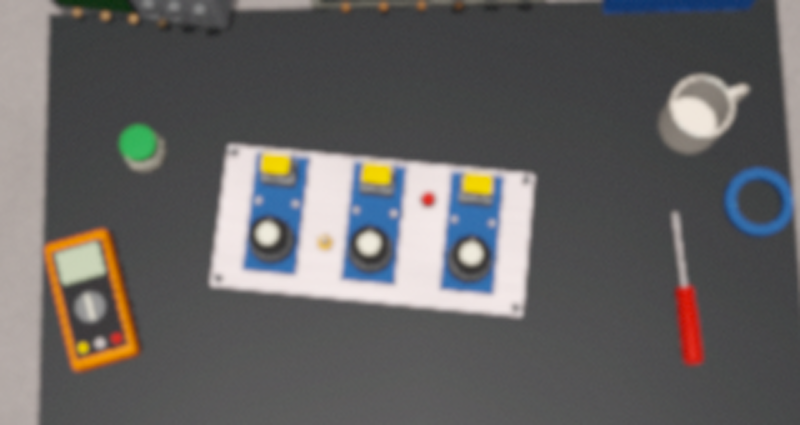

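The crop shows left, middle and right pads at about (268,235), (370,243) and (471,254), with the yellow tags above them. The thumbscrew is at (325,242) and the red foot at (428,199). The tag and pad heights and the 130/90 mm spacings agree with the spec, so I'll move to the left pad with the gripper shut.

```bash
cat >> h.py <<'E'
def go(x,y,z):
    s=read_state(); M=R.from_quat(s['tcp_rot']).as_matrix()
    print('at',s['eef_pos'].round(4),'F',s['wrist_force'].round(2),'t',s['clock'],'units',(M.T@(np.array([x,y,z])-s['eef_pos'])/.15).round(3))
E
python3 -m inch '[{"offset":[-0.39,-0.17,0],"spin":0},{"offset":[-0.78,-0.34,0],"spin":0},{"offset":[-0.78,-0.34,0],"spin":0}]' -1
python3 -m inch '[{"offset":[-0.39,-0.17,0.1],"spin":0},{"offset":[-0.78,-0.34,0.2],"spin":0},{"offset":[-0.78,-0.34,0.2],"spin":0}]' -1
python3 -m inch '[{"offset":[-0.39,-0.17,0.1],"spin":0},{"offset":[-0.78,-0.34,0.2],"spin":0},{"offset":[-0.78,-0.34,0.2],"spin":0}]' -1
python3 -c "from h import *; go(.5443,.193,.12)"
```

```text
clock: 1.48
eef_pos: [0.2632, 0.4392, 0.2315]
tcp_rot: [0.154, 0.988, -0.0, 0.001]
wrist_force: [0.4, 1.0, 0.6]
finger_gap: 0.375
grasp_force: 0.0
clock: 1.85
eef_pos: [0.3583, 0.3559, 0.1998]
tcp_rot: [0.153, 0.988, -0.001, -0.001]
wrist_force: [-0.2, -0.2, -1.0]
finger_gap: 0.003
grasp_force: 0.0
clock: 2.22
eef_pos: [0.4544, 0.273, 0.17]
tcp_rot: [0.153, 0.988, -0.001, -0.001]
wrist_force: [-0.5, -0.5, -0.4]
finger_gap: 0.001
grasp_force: 0.0
at [0.4544 0.273  0.17  ] F [-0.51 -0.51 -0.42] t 2.225 units [-0.733 -0.328  0.332]
```

```bash
python3 -m inch '[{"offset":[-0.36,-0.16,0.1],"spin":0},{"offset":[-0.73,-0.33,0.2],"spin":0},{"offset":[-0.73,-0.33,0.33],"spin":0},{"offset":[-0.73,-0.33,0.33],"spin":0},{"offset":[-0.73,-0.33,0.33],"spin":0}]' -1
python3 - <<'E'
from h import *
go(.5443,.193,.1)
s=read_state(); im,d=grab_frame('wrist'); cv2.imwrite('pics/w1.png',im[...,::-1]); X=cloud('wrist',d,s)
hsv=cv2.cvtColor(im,cv2.COLOR_RGB2HSV).astype(int)
for nm,m in (('tag',(hsv[...,0]>18)&(hsv[...,0]<38)&(hsv[...,1]>120)&(abs(X[...,2]-.085)<.006)),('pad',(abs(X[...,2]-.075)<.005)&(hsv[...,1]<120)&(X[...,0]<.6))):
    k,l,st,c=cv2.connectedComponentsWithStats(m.astype(np.uint8))
    for j in range(1,k):
        if st[j,4]>200: q=X[l==j]; print(nm,st[j],((q.max(0)+q.min(0))/2).round(4),q.mean(0).round(4),np.ptp(q,0).round(3))
E
```

```text
clock: 2.85
eef_pos: [0.5428, 0.1963, 0.1229]
tcp_rot: [0.15, 0.989, 0.001, 0.0]
wrist_force: [0.5, 0.2, 0.5]
finger_gap: -0.001
grasp_force: 0.0
at [0.5428 0.1963 0.1229] F [0.49 0.25 0.52] t 2.85 units [-0.016 -0.018  0.153]
tag [278 355  14  25 300] [0.6255 0.1714 0.083 ] [0.624  0.1719 0.0845] [0.016 0.011 0.008]
pad [ 241  199   81   70 4343] [0.5422 0.1948 0.0738] [0.5393 0.1957 0.0747] [0.047 0.049 0.008]
pad [  36  234   83   74 4698] [0.5268 0.0662 0.0737] [0.5257 0.068  0.0745] [0.049 0.05  0.007]
```

View pics/w1.png

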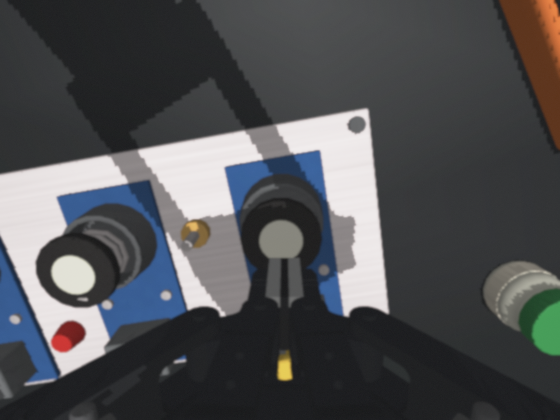

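The wrist picture shows the shut fingertips right over the left pad (281,240), with the brass screw clear at (195,235). The wrist depth agrees with the earlier estimate to about 2 mm, so I'll press in steps.

```bash
python3 -m inch '[{"offset":[0,-0.01,0.15],"spin":0},{"offset":[0,-0.01,0.26],"spin":0},{"offset":[0,-0.01,0.26],"spin":0}]' -1
python3 -m inch '[{"offset":[0,0,0.06],"spin":0},{"offset":[0,0,0.06],"spin":0},{"offset":[0,0,0.06],"spin":0}]' -1
python3 -m inch '[{"offset":[0,0,0.03],"spin":0},{"offset":[0,0,0.05],"spin":0},{"offset":[0,0,0.05],"spin":0}]' -1
```

```text
clock: 3.28
eef_pos: [0.5414, 0.1933, 0.0815]
tcp_rot: [0.15, 0.989, -0.0, -0.001]
wrist_force: [0.9, 0.8, 1.0]
finger_gap: 0.001
grasp_force: 0.0
clock: 3.65
eef_pos: [0.543, 0.193, 0.0743]
tcp_rot: [0.151, 0.989, 0.0, 0.0]
wrist_force: [-0.3, 0.1, -0.5]
finger_gap: -0.001
grasp_force: 0.1
clock: 4.03
eef_pos: [0.5433, 0.1931, 0.0668]
tcp_rot: [0.151, 0.989, 0.0, 0.001]
wrist_force: [0.7, 0.3, 3.0]
finger_gap: -0.003
grasp_force: 1.4
```

```bash
python3 -m inch '[{"offset":[0,0,0.03],"spin":0},{"offset":[0,0,0.06],"spin":0},{"offset":[0,0,0.06],"spin":0},{"offset":[0,0,0.06],"spin":0}]' -1
python3 -m inch '[{"offset":[0,0,0],"spin":0},{"offset":[0,0,0],"spin":0}]' -1
```

```text
clock: 4.53
eef_pos: [0.5434, 0.1931, 0.058]
tcp_rot: [0.151, 0.989, 0.0, 0.001]
wrist_force: [0.2, -0.6, 5.2]
finger_gap: 0.004
grasp_force: 2.9
clock: 4.78
eef_pos: [0.5434, 0.1931, 0.0581]
tcp_rot: [0.151, 0.989, 0.0, 0.001]
wrist_force: [0.8, 1.1, 5.8]
finger_gap: -0.0
grasp_force: 2.9
```

```bash
python3 -m inch '[{"offset":[0,0,-0.3],"spin":0},{"offset":[0,0,-0.38],"spin":0},{"offset":[-0.08,-0.42,-0.38],"spin":0},{"offset":[-0.16,-0.84,-0.38],"spin":0},{"offset":[-0.16,-0.84,-0.38],"spin":0}]' -1
python3 -m inch '[{"offset":[0,0,0.1],"spin":0},{"offset":[0,0,0.21],"spin":0},{"offset":[0,0,0.21],"spin":0}]' -1
python3 -c "from h import *; go(.528,.0645,.058)"
```

```text
clock: 5.4
eef_pos: [0.5267, 0.0621, 0.1126]
tcp_rot: [0.154, 0.988, -0.001, -0.002]
wrist_force: [0.4, 0.1, -0.1]
finger_gap: 0.005
grasp_force: 0.0
clock: 5.78
eef_pos: [0.526, 0.0667, 0.0795]
tcp_rot: [0.15, 0.989, -0.0, -0.003]
wrist_force: [-0.2, 0.3, 0.9]
finger_gap: 0.001
grasp_force: 0.0
at [0.526  0.0667 0.0795] F [-0.21  0.27  0.92] t 5.775 units [-0.018 -0.01   0.143]
```

```bash
python3 -m inch '[{"offset":[0,0,0.04],"spin":0},{"offset":[0,0,0.08],"spin":0},{"offset":[0,0,0.12],"spin":0},{"offset":[0,0,0.16],"spin":0},{"offset":[0,0,0.16],"spin":0}]' -1
python3 -m inch '[{"offset":[0,0,0],"spin":0},{"offset":[0,0,0],"spin":0}]' -1
```

```text
clock: 6.4
eef_pos: [0.5286, 0.0663, 0.0622]
tcp_rot: [0.151, 0.989, 0.001, 0.001]
wrist_force: [-6.5, 1.6, 16.6]
finger_gap: -0.001
grasp_force: 8.1
clock: 6.65
eef_pos: [0.5286, 0.0663, 0.0626]
tcp_rot: [0.151, 0.989, 0.001, 0.001]
wrist_force: [-7.2, 1.8, 15.7]
finger_gap: -0.001
grasp_force: 7.9
```

```bash
python3 -m inch '[{"offset":[0,0,-0.3],"spin":0},{"offset":[0,0,-0.37],"spin":0},{"offset":[-0.07,-0.43,-0.37],"spin":0},{"offset":[-0.15,-0.86,-0.37],"spin":0},{"offset":[-0.15,-0.86,-0.37],"spin":0}]' -1
python3 -m inch '[{"offset":[0,0,0.1],"spin":0},{"offset":[0,0,0.22],"spin":0},{"offset":[0,0,0.22],"spin":0},{"offset":[0,0,0.22],"spin":0}]' -1
python3 -c "from h import *; go(.512,-.064,.058)"
```

```text
clock: 7.28
eef_pos: [0.5102, -0.0676, 0.1134]
tcp_rot: [0.153, 0.988, -0.0, -0.001]
wrist_force: [0.4, -0.3, -0.3]
finger_gap: 0.001
grasp_force: 0.0
clock: 7.78
eef_pos: [0.5111, -0.0633, 0.0808]
tcp_rot: [0.15, 0.989, 0.0, -0.0]
wrist_force: [0.0, -1.1, 0.3]
finger_gap: -0.001
grasp_force: 0.0
at [ 0.5111 -0.0633  0.0808] F [ 0.03 -1.1   0.31] t 7.775 units [-0.007 -0.002  0.152]
```

```bash
python3 -m inch '[{"offset":[0,0,0.04],"spin":0},{"offset":[0,0,0.08],"spin":0},{"offset":[0,0,0.12],"spin":0},{"offset":[0,0,0.16],"spin":0},{"offset":[0,0,0.16],"spin":0}]' -1
python3 -m inch '[{"offset":[0,0,0],"spin":0},{"offset":[0,0,0],"spin":0}]' -1
```

```text
clock: 8.4
eef_pos: [0.512, -0.0641, 0.0594]
tcp_rot: [0.151, 0.989, 0.0, 0.001]
wrist_force: [-2.0, 1.9, 11.3]
finger_gap: 0.001
grasp_force: 5.8
clock: 8.65
eef_pos: [0.512, -0.0641, 0.0598]
tcp_rot: [0.151, 0.989, 0.0, 0.001]
wrist_force: [-2.7, 2.0, 11.3]
finger_gap: -0.003
grasp_force: 5.6
```

Stiffness comes out at about 0.33 N/mm for the left mount, 1.27 for the middle and 0.74 for the right. The left one is softest, so I'll go to its tag.

```bash
python3 -m inch '[{"offset":[0,0,-0.3],"spin":0},{"offset":[0,0,-0.5],"spin":0},{"offset":[-0.07,0.4,-0.5],"spin":0},{"offset":[-0.14,0.8,-0.5],"spin":0},{"offset":[-0.14,0.9,-0.5],"spin":0}]' -1
python3 -m inch '[{"offset":[-0.07,0.4,0],"spin":0},{"offset":[-0.14,0.9,0],"spin":0},{"offset":[-0.14,0.9,0],"spin":0},{"offset":[-0.14,0.9,0],"spin":0}]' -1
python3 -c "from h import *; go(.6325,.182,.09)"
```

```text
clock: 9.28
eef_pos: [0.5721, 0.061, 0.1316]
tcp_rot: [0.149, 0.989, 0.0, -0.0]
wrist_force: [-1.0, -0.9, 0.1]
finger_gap: 0.002
grasp_force: 0.0
clock: 9.78
eef_pos: [0.6313, 0.1807, 0.1314]
tcp_rot: [0.15, 0.989, -0.001, -0.001]
wrist_force: [-0.6, -0.4, -0.1]
finger_gap: -0.003
grasp_force: 0.0
at [0.6313 0.1807 0.1314] F [-0.59 -0.4  -0.07] t 9.775 units [-0.005  0.011  0.276]
```

```bash
python3 -m inch '[{"offset":[0,0.01,0.15],"spin":0},{"offset":[0,0.01,0.27],"spin":0},{"offset":[0,0.01,0.27],"spin":0}]' -1
python3 -m inch '[{"offset":[0,0,0.05],"spin":0},{"offset":[0,0,0.1],"spin":0},{"offset":[0,0,0.14],"spin":0},{"offset":[0,0,0.14],"spin":0}]' -1
python3 -c "from h import *; go(.6325,.182,.064)"
```

```text
clock: 10.15
eef_pos: [0.6303, 0.1805, 0.0892]
tcp_rot: [0.152, 0.988, -0.001, -0.003]
wrist_force: [-1.0, 0.1, 0.8]
finger_gap: 0.001
grasp_force: 0.0
clock: 10.65
eef_pos: [0.6321, 0.1824, 0.0704]
tcp_rot: [0.151, 0.989, 0.0, -0.0]
wrist_force: [0.4, -0.4, -0.7]
finger_gap: 0.002
grasp_force: 0.1
at [0.6321 0.1824 0.0704] F [ 0.4  -0.44 -0.68] t 10.65 units [-0.004 -0.002  0.043]
```

```bash
python3 -m inch '[{"offset":[0,0,0.03],"spin":0},{"offset":[0,0,0.03],"spin":0},{"offset":[0,0,0.03],"spin":0}]' -1
python3 -m inch '[{"offset":[0,0,0.03],"spin":0},{"offset":[0,0,0.03],"spin":0},{"offset":[0,0,0.03],"spin":0}]' -1
```

```text
clock: 11.02
eef_pos: [0.6319, 0.1826, 0.0659]
tcp_rot: [0.151, 0.989, 0.0, -0.0]
wrist_force: [0.6, 0.4, 0.6]
finger_gap: 0.002
grasp_force: 0.1
clock: 11.4
eef_pos: [0.6321, 0.1826, 0.065]
tcp_rot: [0.151, 0.989, 0.0, 0.001]
wrist_force: [-5.6, -0.9, 11.2]
finger_gap: -0.001
grasp_force: 5.8
```

It has hit the end stop: z is 65 mm and the force jumped to 11 N. I'll lift clear and check.

```bash
python3 -m inch '[{"offset":[0,0,-0.3],"spin":0},{"offset":[0,0,-0.7],"spin":0},{"offset":[0,0,-1],"spin":0},{"offset":[0,0,-1],"spin":0}]' -1
python3 -m inch '[{"offset":[0.4,0,0],"spin":0},{"offset":[0.8,0.3,0],"spin":0},{"offset":[1,0.4,0],"spin":0},{"offset":[1,0.4,0],"spin":0},{"offset":[1,0.4,0],"spin":0}]' -1
python3 - <<'E'
from h import *
for n in ('top','scene'):
    i,d=grab_frame(n); x=cloud(n,d); hsv=cv2.cvtColor(i,cv2.COLOR_RGB2HSV).astype(int)
    ye=(hsv[...,0]>18)&(hsv[...,0]<38)&(hsv[...,1]>120)&(x[...,2]>.05)&(x[...,2]<.1)
    k,l,st,c=cv2.connectedComponentsWithStats(ye.astype(np.uint8))
    for j in range(1,k):
        if st[j,4]>15: q=x[l==j]; print(n,st[j],np.median(q,0).round(4))
    if n=='scene': cv2.imwrite('pics/s2.png',cv2.resize(i[110:370,140:440,::-1],(690,598),interpolation=cv2.INTER_CUBIC))
E
```

```text
clock: 11.9
eef_pos: [0.6343, 0.183, 0.2181]
tcp_rot: [0.151, 0.989, 0.002, 0.005]
wrist_force: [-0.0, -0.5, 0.1]
finger_gap: -0.005
grasp_force: 0.0
clock: 12.52
eef_pos: [0.5067, 0.284, 0.2106]
tcp_rot: [0.151, 0.989, -0.001, -0.001]
wrist_force: [0.8, 0.7, 0.1]
finger_gap: 0.001
grasp_force: 0.0
top [215 193  12   8  79] [0.6309 0.1822 0.0657]
top [255 196  12   8  82] [0.6144 0.0553 0.085 ]
top [296 200  11   8  75] [ 0.5989 -0.0745  0.085 ]
scene [349 192  15  12 113] [0.6344 0.1788 0.0658]
scene [307 205  15  15 138] [0.6188 0.0494 0.0851]
scene [261 222  16  16 152] [ 0.6022 -0.0787  0.0856]
```

View pics/s2.png

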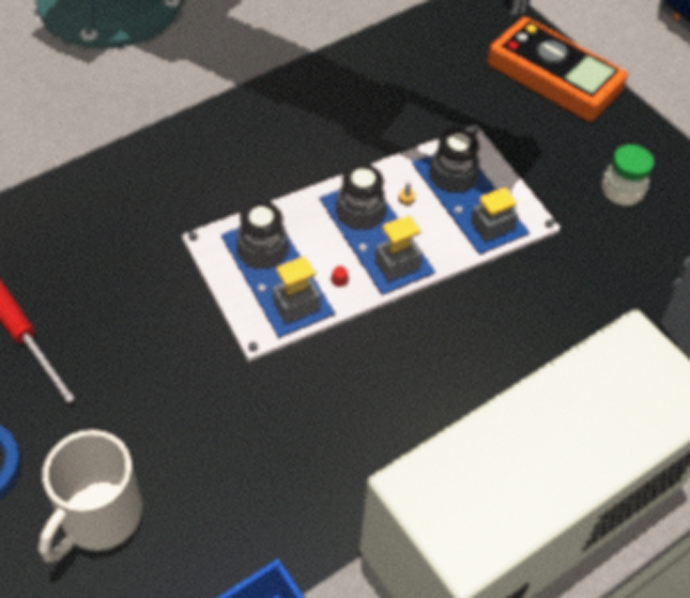

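The picture shows the left tag (497,205) fully down at 65 mm. The middle (401,233) and right (296,272) tags are still up at 85 mm, the loose items haven't moved, and the arm is clear.

```bash
python3 -c "from cell import *; print(hand_in())"
```

```text
the job is handed in; nothing more can be done
None
```

The left mount was the softest (about 0.33 N/mm, against 1.27 for the middle and 0.74 for the right), so I pushed its tag fully down, left the other two tags up, moved the arm clear and handed the job in at about 13 s of the 48 s allowed.

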